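# Find a grinding wheel's heavy side on the balancing stand and hold it there

## Task

The grinding wheel on the balancing stand has a heavy side that cannot be seen. Turn the wheel well round by hand to find it, by feel or from where the wheel rolls back to when let go from one side and from the other. Then take the wheel by its rim, bring its heavy side straight down and finish holding it still there, gripped in the fingers, so that the spot can be marked; leave the other things on the bench alone.

Things in the scene. Friction and masses are not known exactly. Their poses are not given: they have to be found in the camera images.
- stand: Balancing stand, fixed: grey base plate 170 (x) x 130 (y) mm, 20 mm high; two aluminium uprights 56 mm wide, 66 mm either side of the middle along x, each with a dark bearing housing (42 mm diameter, inner faces 112 mm apart, top 131 mm above the bench). Origin: middle of the underside. x: along the level axle (at yaw 0 away from the robot, the wheel's face to the robot); z up. Yaw within 0.5 rad.
- wheel: The grinding wheel: upright stone-grey disc, 150 mm diameter, 13 mm thick, on a 16 mm steel axle, with paper discs and 9 mm thick steel flanges (62 mm diameter) on both faces; its rim is open from above between the uprights. Origin: its centre; x along the axle as the stand's x; z to the outer end of the black line. Turns endlessly and cannot come off; about 0.9 kg with its axle.
- wheel_axis (a point): Centre of the wheel, on the axle, 110 mm above the bench, with the stand's axes. One side of the wheel is heavier (0.022 to 0.04 N m about the axle when it points sideways); it differs every time and has no relation to the black line. At the start the wheel is at rest, held by the drag of its bearings, and not heavy side down.
- rim_top (a point): Highest point of the wheel's rim, 75 mm above the axle and 185 mm above the bench, fixed to the stand (it does not turn). The greased bearings drag alike both ways: let go with its heavy side well off straight down, the wheel rolls back for 1 to 3 s and stops 18 to 36 degrees short of it, equally on either side, without swinging past; let go nearer than that, it stays where it is.
- line_end (a point): Outer end of a black felt-pen line, 7 mm wide, drawn radially on both faces from flange to rim and across the rim; the point is on the rim, 75 mm from the wheel's centre, midway through its thickness. It only shows how far the wheel has turned and may point any way at the start.
- cap_a: Black eyepiece cap, 38 mm diameter, 34 mm high, origin under its centre. Leave it alone.
- cap_b: Another such cap, 38 mm diameter, 34 mm high. Leave it alone.
- cap_flat: Flat black dust cap, 44 mm diameter, 14 mm high. Leave it alone.
- pen: White felt pen with black cap, 132 mm long, 14 mm thick, lying along its x axis. Leave it alone.
- weight_tin: Small dark tin, 70 x 50 mm, 14 mm high, with brass trim weights in it. Leave it alone.
- hex_key: Dark hex key, 112 mm long, 6 mm thick. Leave it alone.
- oil: Small amber bottle, 34 mm diameter, 75 mm high. Leave it alone.
Things that resemble listed ones, but are neither listed nor needed, are in the scene too. Of the things shaped like the stand, the grey one is meant.

How it is judged:
On the way:
1. the wheel is turned by hand until its heavy side is at least 26 degrees away from straight down, on either side ((value of joint arbor above 0.45 rad or value of joint arbor below -0.45 rad)), for 0.1 s.
At the end, for the whole second after the job is handed in: Heavy side straight down within 0.13 rad (joint arbor: its angle from there, hidden from the state), the wheel still (under 0.05 rad/s), held by the rim in the fingers with over 2 N, grasp point 40 to 100 mm from the wheel's centre; all else on the bench within 30 mm of its start (value of joint arbor between -0.13 and 0.13 rad and velocity of joint arbor between -0.05 and 0.05 rad/s and contact force between the fingers and wheel above 2 N and distance between the grasp point and wheel_axis between 0.04 and 0.1 m and distance of each of cap_a, cap_b, cap_flat, pen, weight_tin, hex_key, oil from where it was at the start of the episode below 0.03 m); the arm keeps its last pose, push and grip.
It fails at once if a bystander on the bench is moved by more than 30 mm (distance of any of cap_a, cap_b, cap_flat, pen, weight_tin, hex_key, oil from where it was at the start of the episode above 0.03 m).
It also fails if it takes over 61 s, if anything falls off the work surface, if the arm or the gripper's body presses on something with over 40 N, if the wrist force passes 120 N, or if a joint passes its speed limit or range.

## Robot

A 6-joint arm with a two-finger parallel gripper is mounted at the origin on the work surface. World frame = base frame: x ahead of the robot, y to its left, z up, the work surface at z = 0. Lengths are in m, angles in rad, forces in N, time in s.
With the tool pointing down it reaches from about 0.425 to 0.95 m from the base axis. Payload 3.5 kg.
Tool frame: the origin (TCP) lies between the finger pads; the fingertips stand 25 mm ahead of it and the grasp point (between the pads) lies 6 mm ahead of it (ctrl.finger_overhang is the distance from the TCP to the fingertips, in m); x points along the fingers, y is the direction in which the jaws open and shut, and the axes are right-handed (so a half turn about x gives the same grasp; the last joint's range is limited). The gripper opens to 85 mm and grips with 20 to 120 N. Pads are 22 mm wide; open, the fingers measure 114 mm over their backs; the gripper's body (76 mm by 85 mm) begins 54 mm behind the grasp point. The pads swing forward as they close: fully open they stand 13 mm farther back than shut.
Start: joints at [1.074, 0.286, 1.577, -0, 1.279, -0.15], TCP at [0.229, 0.635, 0.256] pointing down, gripper open.
Joint ranges: [-2.77, 2.77], [-0.9, 2.22], [0.21, 2.48], [-1.53, 4.67], [0.24, 2.81], [-2.84, 2.84]. Speed limits (rad/s): [2.79, 2.79, 3.14, 3.14, 3.14, 3.14].

## Interface

Orientations are given as a unit quaternion [x, y, z, w].
In Python, from plant import ctrl gives the robot as it stands.
- The arm moves only by the tool play_rows, never from a script. Its argument "targets" is a list of rows, each an object with "delta_pos": the shift along the world's x, y, z normalised to -1 to 1, where 1 is 1000 mm, a list of three; "delta_rot": the turn, a rotation vector about the world's x, y, z normalised to -1 to 1, where 1 is pi rad, a list of three; "claw": the finger opening in mm, from 0 to 85.4. In form: [{"delta_pos": [tx, ty, tz], "delta_rot": [wx, wy, wz], "claw": claw}, ...]. A call has 1 to 20 rows; each row is the pose to reach, as a shift and turn from the pose measured when the call began, turning the shorter way round; what a row does not reach only later rows make up. A row lasts 1/12 s, in which the tool goes at most 41.7 mm and 7.16 degrees, less where a joint would pass 70% of its speed; a pose out of reach is approached as far as the arm can. A call with a number of a shift or a turn outside -1 to 1 is refused whole. A call with a gripper value outside its range is refused whole. The fingers move at their own pace and stop on an object; "newtons" is the grip in N (left out, the last holds). Time passes only in rows, so rows that repeat a pose let the fingers close. It gives the time, the measured TCP pose, the force and the opening at its end, in the units of the state.
- ctrl.get_state(): the state, without advancing time (a new reading comes with each control period).
- ctrl.read_camera(name): name is "scene" or "top"; returns the picture (420x560x3 uint8, blue, green, red); there is no depth.
- ctrl.calibration(name): a dict with "fx", "fy", "cx", "cy" (pixels), "k1" (the pictures are not rectified: a ray, as slopes to the right and down, at radius r is drawn at 1 + k1 r^2 times it, then the intrinsics apply), "camera_from_world" (4x4, takes a point from world to camera coordinates). Camera axes: x right, y down, z forward; pixel columns grow to the right and rows downward; lengths in m; the calibration is good to about 2 mm. A picture is of the moment at which its call begins. calibration takes no time and is no camera call.
- ctrl.sign_off(): hands the job in, once; it reports no verdict.
The state is a dict: "time": time; "qpos": joint angles; "dq": joint speeds; "joint_efforts": joint torques, N m; "eef_pos": TCP position; "tcp_rot": TCP orientation; "contact_force": force on the tool from outside, world axes, zero at the start; "wrist_torque": the same for the moment, N m; "opening": opening from 0.0 (shut) to 1.0 (fully open).
Only numpy, scipy, OpenCV 4.12 (cv2) and the standard library are available. Lean on these libraries where they do the work, as an engineer would, in place of code of your own. Each camera call takes 0.05 s, during which the arm holds its last target. There are 200 camera calls.

## Working session

There is one attempt and no reset: what is moved stays moved. The work goes in short steps, Python scripts to look and compute and a tool call to move; the robot and the scene stay as the last step left them, time stands still between calls to the robot, and variables do not carry over. Pictures are saved under pics/ and viewed, about 8 in all and at most 12, crops included, and the job is handed in when it is done.

Besides the shell and the picture viewer there is one more tool, called after ">>>" in YAML: its name, and indented under it one key for each argument. play_rows: Moves the arm, as the interface text tells. Its arguments: {"type":"object","properties":{"targets":{"type":"array"},"newtons":{"type":"number"}},"required":["targets"]}

```bash
mkdir -p pics; ls; python3 - <<'E'
from plant import ctrl
import cv2,numpy as np
s=ctrl.get_state();print({k:np.round(v,3) for k,v in s.items()})
for n in("scene","top"):
    cv2.imwrite(f"pics/{n}0.png",ctrl.read_camera(n))
    c=ctrl.calibration(n);print(n,{k:np.round(v,4).tolist() for k,v in c.items()})
E
```

```text
pics
{'time': np.float64(0.0), 'qpos': array([ 1.074,  0.287,  1.578,  0.   ,  1.279, -0.15 ]), 'dq': array([ 0.   ,  0.001, -0.001, -0.   ,  0.001, -0.001]), 'joint_efforts': array([ 0.0000e+00, -4.0597e+01, -2.9263e+01, -0.0000e+00,  6.0000e-03,
        0.0000e+00]), 'eef_pos': array([0.229, 0.634, 0.255]), 'tcp_rot': array([ 0.121,  0.697, -0.123,  0.696]), 'contact_force': array([-0.036,  0.797,  0.651]), 'wrist_torque': array([ 0.   , -0.022, -0.024]), 'opening': np.float64(0.998)}
scene {'fx': 450.3184, 'fy': 450.3184, 'cx': 285.0219, 'cy': 207.0167, 'k1': -0.0383, 'camera_from_world': [[-0.139, 0.9902, 0.0107, 0.1258], [0.6336, 0.0972, -0.7676, -0.2477], [-0.7611, -0.0999, -0.6409, 1.4363], [0.0, 0.0, 0.0, 1.0]]}
top {'fx': 387.558, 'fy': 387.558, 'cx': 274.2577, 'cy': 204.3998, 'k1': -0.0773, 'camera_from_world': [[0.0233, -0.9996, -0.0128, -0.0678], [-0.9897, -0.0213, -0.1417, 0.5516], [0.1414, 0.016, -0.9898, 1.0551], [0.0, 0.0, 0.0, 1.0]]}
```

View pics/scene0.png

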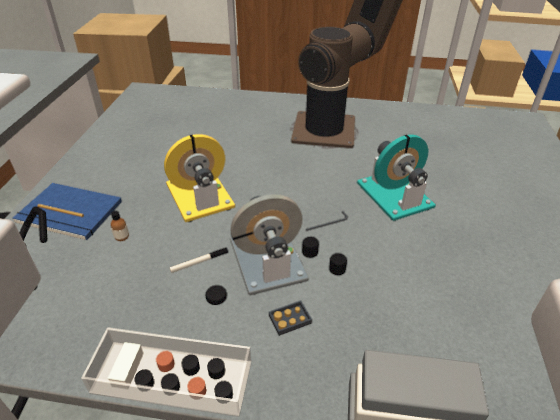

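View pics/top0.png

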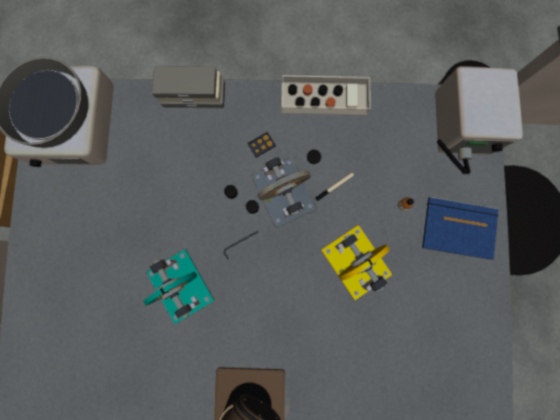

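Three stand-like things: yellow (scene 200,180 / top 358,262), teal (402,180 / 175,287), grey (268,240 / 285,188). The grey one fits the description. The enlarged crop should confirm it.

```bash
python3 - <<'E'
import cv2,numpy as np
a=cv2.imread("pics/scene0.png")[185:295,220:320];b=cv2.imread("pics/top0.png")[140:240,235:335]
f=lambda i:cv2.resize(i,(400,i.shape[0]*4),interpolation=cv2.INTER_CUBIC)
A=f(a);B=f(b);B=cv2.copyMakeBorder(B,0,40,0,0,0)
B=cv2.convertScaleAbs(B,alpha=1.6)
cv2.imwrite("pics/crop0.png",np.hstack([A,B]))
E
```

```text
(no output)
```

View pics/crop0.png

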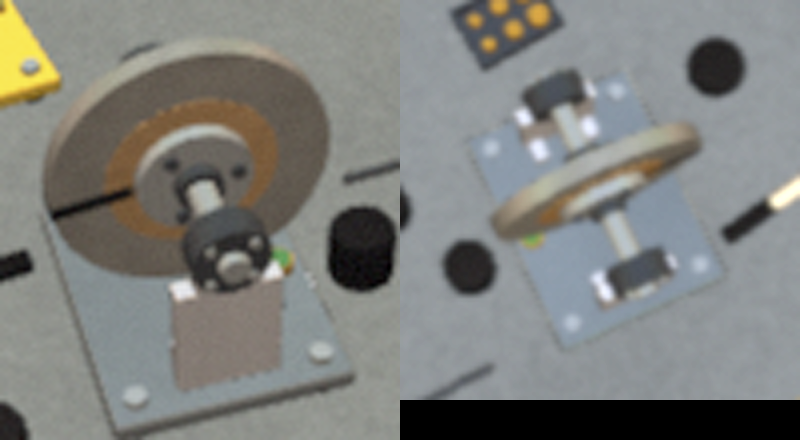

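```bash
cat > h.py <<'E'
import numpy as np,cv2
from plant import ctrl
from scipy.spatial.transform import Rotation as R
def ray(n,uv):
    c=ctrl.calibration(n);K=np.array([[c['fx'],0,c['cx']],[0,c['fy'],c['cy']],[0,0,1]])
    p=cv2.undistortPoints(np.array([[uv]],float),K,np.array([c['k1'],0,0,0.]))[0,0]
    T=np.array(c['camera_from_world']);return -T[:3,:3].T@T[:3,3],T[:3,:3].T@np.array([*p,1])
def plane(n,uv,z):
    o,d=ray(n,uv);return o+d*(z-o[2])/d[2]
def tri(a,b):
    (o,d),(p,e)=ray("scene",a),ray("top",b);s=np.linalg.lstsq(np.c_[d,-e],p-o,rcond=None)[0]
    A,B=o+d*s[0],p+e*s[1];return (A+B)/2,np.linalg.norm(A-B)
def proj(n,P):
    c=ctrl.calibration(n);K=np.array([[c['fx'],0,c['cx']],[0,c['fy'],c['cy']],[0,0,1]]);T=np.array(c['camera_from_world'])
    return cv2.projectPoints(np.atleast_2d(P).astype(float),cv2.Rodrigues(T[:3,:3])[0],T[:3,3],K,np.array([c['k1'],0,0,0.]))[0][:,0]
E
python3 - <<'E'
from h import *
C=np.array([plane("top",p,.02) for p in [(251.75,175),(291.75,157.5),(316.25,208),(276.25,227)]])
S=np.array([plane("scene",p,.02) for p in [(220+350/4,185+378/4),(220+115/4,185+430/4)]])
print(C.round(4),C.mean(0).round(4),[np.linalg.norm(C[i]-C[i-1]).round(4) for i in range(4)])
print("scene far corners",S.round(4))
for a,b in((0,3),(1,2)):
    d=C[a]-C[b];print("yaw",np.arctan2(d[1],d[0]).round(3))
for a,b in((0,1),(3,2)):
    d=C[a]-C[b];print("yaw",(np.arctan2(d[1],d[0])-np.pi/2).round(3))
print("centre tri",tri((266.7,224.3),(284.3,185)))
# rim top both views
m=C.mean(0);
l=plane("top",(235+95/4,140+222/4),.11),plane("top",(235+300/4,140+138/4),.11);print("rim ends",l,np.linalg.norm(l[0]-l[1]))
for w in (C.mean(0)+[0,0,.09],):
    for n in("scene","top"):print(n,proj(n,np.array([w,w+[0,0,.075]])).round(1))
E
```

```text
[[ 0.6406  0.0123  0.02  ]
 [ 0.6953 -0.103   0.02  ]
 [ 0.5478 -0.1757  0.02  ]
 [ 0.4908 -0.0623  0.02  ]] [ 0.5936 -0.0822  0.02  ] [np.float64(0.1674), np.float64(0.1277), np.float64(0.1644), np.float64(0.127)]
scene far corners [[ 0.6495  0.0107  0.02  ]
 [ 0.701  -0.1022  0.02  ]]
yaw 0.462
yaw 0.458
yaw 0.443
yaw 0.466
centre tri (array([ 0.59505315, -0.08227813,  0.11207174]), np.float64(0.0005716646694849622))
rim ends (array([ 0.56571455, -0.01494929,  0.11      ]), array([ 0.62537033, -0.14997453,  0.11      ])) 0.14761648999373145
scene [[267.  224.6]
 [266.4 195.9]]
top [[284.3 185.7]
 [284.7 179.9]]
```

Confirmed as the grey stand: wheel face at crop (187,157), black line toward its left at crop (50–130, 213–193). The centre triangulates to z=0.112 (expected 0.110), the plate sizes agree, and yaw ≈ 0.458.

```bash
cat >> h.py <<'E'
c=np.array([.595,-.082,.110]);yaw=.458
a=np.array([np.cos(yaw),np.sin(yaw),0]);t=np.array([-a[1],a[0],0]);z=np.array([0,0,1.])
def ang(n,uv,off):  # angle about +a from top, of pixel on plane offset along a
    o,d=ray(n,uv);q=c+off*a;P=o+d*((q-o)@a)/(d@a)-q;return np.degrees(np.arctan2(-P@t,P@z)),np.hypot(P@t,P@z)
def want(phi): # tool rotation, phi deg about a
    X=-z;Y=a;M=np.c_[X,Y,np.cross(X,Y)];return R.from_rotvec(np.radians(phi)*a)*R.from_matrix(M)
def move(phi,r):
    s=ctrl.get_state();cur=R.from_quat(s['tcp_rot']);q=R.from_rotvec(np.radians(phi)*a)
    W=min([want(phi),want(phi)*R.from_rotvec([np.pi,0,0])],key=lambda w:(w*cur.inv()).magnitude())
    p=c+q.apply(z)*r
    return ((p-s['eef_pos'])).round(4).tolist(),((W*cur.inv()).as_rotvec()/np.pi).round(4).tolist()
def arc(phis,r):
    for f in phis:print(f,move(f,r))
E
python3 - <<'E'
from h import *
print(ang("scene",(232.5,238.3),.0065),ang("scene",(220+130/4,185+193/4),.0065))
print(a.round(4))
arc([0,-45,45],.19);arc([-45],.068)
E
```

```text
(np.float64(97.64585220502406), np.float64(0.07502522751623189)) (np.float64(103.54534007739215), np.float64(0.03364019146772129))
[0.8969 0.4422 0.    ]
0 ([0.3659, -0.7163, 0.045], [0.0005, -0.0005, -0.2438])
-45 ([0.3065, -0.5958, -0.0107], [-0.1702, -0.1913, -0.2306])
45 ([0.4253, -0.8368, -0.0107], [0.1711, 0.1902, -0.2312])
-45 ([0.3446, -0.6732, -0.097], [-0.1702, -0.1913, -0.2306])
```

>>> play_rows:
  targets:
    - {"delta_pos": [0.1,-0.2,0.06],"delta_rot": [0,0,-0.06],"claw": 45}
    - {"delta_pos": [0.366,-0.716,0.06],"delta_rot": [0,0,-0.244],"claw": 45}
    - {"delta_pos": [0.366,-0.716,0.06],"delta_rot": [0,0,-0.244],"claw": 45}
    - {"delta_pos": [0.366,-0.716,0.06],"delta_rot": [0,0,-0.244],"claw": 45}
    - {"delta_pos": [0.366,-0.716,0.06],"delta_rot": [0,0,-0.244],"claw": 45}
    - {"delta_pos": [0.366,-0.716,0.06],"delta_rot": [0,0,-0.244],"claw": 45}
    - {"delta_pos": [0.366,-0.716,0.06],"delta_rot": [0,0,-0.244],"claw": 45}
    - {"delta_pos": [0.366,-0.716,0.06],"delta_rot": [0,0,-0.244],"claw": 45}
    - {"delta_pos": [0.366,-0.716,0.06],"delta_rot": [0,0,-0.244],"claw": 45}
    - {"delta_pos": [0.366,-0.716,0.06],"delta_rot": [0,0,-0.244],"claw": 45}
    - {"delta_pos": [0.366,-0.716,0.06],"delta_rot": [0,0,-0.244],"claw": 45}
    - {"delta_pos": [0.366,-0.716,0.06],"delta_rot": [0,0,-0.244],"claw": 45}
    - {"delta_pos": [0.366,-0.716,0.06],"delta_rot": [0,0,-0.244],"claw": 45}
    - {"delta_pos": [0.366,-0.716,0.06],"delta_rot": [0,0,-0.244],"claw": 45}
    - {"delta_pos": [0.366,-0.716,0.06],"delta_rot": [0,0,-0.244],"claw": 45}
    - {"delta_pos": [0.366,-0.716,0.06],"delta_rot": [0,0,-0.244],"claw": 45}
    - {"delta_pos": [0.366,-0.716,0.06],"delta_rot": [0,0,-0.244],"claw": 45}
    - {"delta_pos": [0.366,-0.716,0.06],"delta_rot": [0,0,-0.244],"claw": 45}
    - {"delta_pos": [0.366,-0.716,0.06],"delta_rot": [0,0,-0.244],"claw": 45}
    - {"delta_pos": [0.366,-0.716,0.06],"delta_rot": [0,0,-0.244],"claw": 45}
  newtons: 30

```text
time: 1.77
eef_pos: [0.5964, -0.0864, 0.3145]
tcp_rot: [0.374, 0.6, -0.376, 0.599]
contact_force: [0.3, -0.0, -1.2]
opening: 0.525
```

```bash
python3 - <<'E'
from h import *
s=ctrl.get_state();print(s['time'],s['qpos'].round(3),s['eef_pos'].round(3),s['opening'])
arc([0,-45],.19);arc([-45],.14);arc([-45],.068)
E
```

```text
1.7667 [-0.311  0.09   1.697 -0.003  1.356 -0.764] [ 0.596 -0.086  0.315] 0.5245078419312948
0 ([-0.0014, 0.0044, -0.0145], [0.0007, -0.0007, 0.0015])
-45 ([-0.0608, 0.1249, -0.0702], [-0.2238, -0.1106, 0.0017])
-45 ([-0.0452, 0.0932, -0.1055], [-0.2238, -0.1106, 0.0017])
-45 ([-0.0226, 0.0475, -0.1564], [-0.2238, -0.1106, 0.0017])
```

>>> play_rows:
  targets:
    - {"delta_pos": [-0.061,0.125,-0.07],"delta_rot": [-0.224,-0.111,0.002],"claw": 45}
    - {"delta_pos": [-0.061,0.125,-0.07],"delta_rot": [-0.224,-0.111,0.002],"claw": 45}
    - {"delta_pos": [-0.061,0.125,-0.07],"delta_rot": [-0.224,-0.111,0.002],"claw": 45}
    - {"delta_pos": [-0.061,0.125,-0.07],"delta_rot": [-0.224,-0.111,0.002],"claw": 45}
    - {"delta_pos": [-0.061,0.125,-0.07],"delta_rot": [-0.224,-0.111,0.002],"claw": 45}
    - {"delta_pos": [-0.061,0.125,-0.07],"delta_rot": [-0.224,-0.111,0.002],"claw": 45}
    - {"delta_pos": [-0.061,0.125,-0.07],"delta_rot": [-0.224,-0.111,0.002],"claw": 45}
    - {"delta_pos": [-0.061,0.125,-0.07],"delta_rot": [-0.224,-0.111,0.002],"claw": 45}
    - {"delta_pos": [-0.061,0.125,-0.07],"delta_rot": [-0.224,-0.111,0.002],"claw": 45}
    - {"delta_pos": [-0.061,0.125,-0.07],"delta_rot": [-0.224,-0.111,0.002],"claw": 45}

```text
time: 2.6
eef_pos: [0.5357, 0.0386, 0.2451]
tcp_rot: [0.202, 0.325, -0.487, 0.785]
contact_force: [-0.3, 0.6, 1.0]
opening: 0.53
```

```bash
python3 - <<'E'
from h import *
s=ctrl.get_state();print(s['time'],s['qpos'].round(3),s['eef_pos'].round(3),s['opening'])
arc([-45],.19);arc([-45],.14);arc([-45],.068)
cv2.imwrite("pics/s1.png",cv2.resize(ctrl.read_camera("scene")[100:310,170:370],None,fx=2.8,fy=2.8))
E
```

```text
2.6 [ 0.167 -0.025  2.07  -0.901  1.042  0.166] [0.536 0.039 0.245] 0.5299055804551094
-45 ([-0.0001, -0.0001, -0.0007], [-0.0001, 0.0004, -0.0002])
-45 ([0.0155, -0.0318, -0.0361], [-0.0001, 0.0004, -0.0002])
-45 ([0.038, -0.0775, -0.087], [-0.0001, 0.0004, -0.0002])
```

View pics/s1.png

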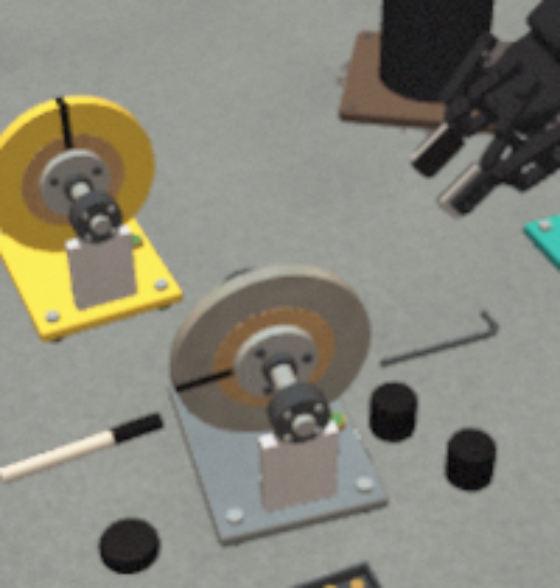

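The gripper (430,180) is aligned with the rim and the way in is clear; the line is still at left (200,380).

>>> play_rows:
  targets:
    - {"delta_pos": [0.01,-0.021,-0.024],"delta_rot": [0,0,0],"claw": 45}
    - {"delta_pos": [0.02,-0.04,-0.045],"delta_rot": [0,0,0],"claw": 45}
    - {"delta_pos": [0.03,-0.06,-0.067],"delta_rot": [0,0,0],"claw": 45}
    - {"delta_pos": [0.038,-0.0775,-0.087],"delta_rot": [0,0,0],"claw": 45}
    - {"delta_pos": [0.038,-0.0775,-0.087],"delta_rot": [0,0,0],"claw": 45}
    - {"delta_pos": [0.038,-0.0775,-0.087],"delta_rot": [0,0,0],"claw": 5}
    - {"delta_pos": [0.038,-0.0775,-0.087],"delta_rot": [0,0,0],"claw": 5}
    - {"delta_pos": [0.038,-0.0775,-0.087],"delta_rot": [0,0,0],"claw": 5}
    - {"delta_pos": [0.038,-0.0775,-0.087],"delta_rot": [0,0,0],"claw": 5}
    - {"delta_pos": [0.038,-0.0775,-0.087],"delta_rot": [0,0,0],"claw": 5}
    - {"delta_pos": [0.038,-0.0775,-0.087],"delta_rot": [0,0,0],"claw": 5}

```text
time: 3.57
eef_pos: [0.574, -0.0392, 0.16]
tcp_rot: [0.202, 0.323, -0.488, 0.785]
contact_force: [-4.2, -1.4, 4.5]
opening: 0.141
```

```bash
python3 - <<'E'
from h import *
s=ctrl.get_state();print(s['time'],s['eef_pos'].round(4),s['opening'],s['contact_force'].round(1))
arc(range(-45,46,10),.068)
E
```

```text
3.5667 [ 0.574  -0.0392  0.16  ] 0.1407528848999279 [-4.2 -1.4  4.5]
-45 ([-0.0003, 0.0003, -0.0019], [0.0006, 0.001, 0.0001])
-35 ([0.0037, -0.0079, 0.0057], [0.0504, 0.0256, 0.0001])
-25 ([0.0083, -0.0171, 0.0117], [0.1002, 0.0501, 0.0002])
-15 ([0.0132, -0.0271, 0.0157], [0.1501, 0.0747, 0.0002])
-5 ([0.0184, -0.0375, 0.0178], [0.1999, 0.0992, 0.0003])
5 ([0.0236, -0.0482, 0.0178], [0.2497, 0.1237, 0.0004])
15 ([0.0288, -0.0586, 0.0157], [0.2996, 0.1483, 0.0004])
25 ([0.0337, -0.0686, 0.0117], [0.3494, 0.1728, 0.0005])
35 ([0.0382, -0.0778, 0.0057], [0.3993, 0.1974, 0.0005])
45 ([0.0422, -0.086, -0.0019], [0.4491, 0.2219, 0.0006])
```

>>> play_rows:
  targets:
    - {"delta_pos": [0.0018,-0.004,0.002],"delta_rot": [0.025,0.0125,0],"claw": 5}
    - {"delta_pos": [0.0037,-0.0079,0.0057],"delta_rot": [0.05,0.025,0],"claw": 5}
    - {"delta_pos": [0.006,-0.0124,0.0089],"delta_rot": [0.075,0.038,0],"claw": 5}
    - {"delta_pos": [0.0083,-0.0171,0.0117],"delta_rot": [0.1,0.05,0],"claw": 5}
    - {"delta_pos": [0.0107,-0.022,0.014],"delta_rot": [0.125,0.0624,0],"claw": 5}
    - {"delta_pos": [0.0132,-0.0271,0.0157],"delta_rot": [0.15,0.0747,0],"claw": 5}
    - {"delta_pos": [0.0158,-0.0323,0.017],"delta_rot": [0.175,0.087,0],"claw": 5}
    - {"delta_pos": [0.0184,-0.0375,0.0178],"delta_rot": [0.2,0.0992,0],"claw": 5}
    - {"delta_pos": [0.021,-0.0428,0.018],"delta_rot": [0.225,0.111,0],"claw": 5}
    - {"delta_pos": [0.0236,-0.0482,0.0178],"delta_rot": [0.25,0.1237,0],"claw": 5}
    - {"delta_pos": [0.0262,-0.0534,0.017],"delta_rot": [0.275,0.136,0],"claw": 5}
    - {"delta_pos": [0.0288,-0.0586,0.0157],"delta_rot": [0.3,0.1483,0],"claw": 5}
    - {"delta_pos": [0.0312,-0.0636,0.014],"delta_rot": [0.325,0.16,0],"claw": 5}
    - {"delta_pos": [0.0337,-0.0686,0.0117],"delta_rot": [0.35,0.1728,0],"claw": 5}
    - {"delta_pos": [0.036,-0.0732,0.0089],"delta_rot": [0.375,0.185,0],"claw": 5}
    - {"delta_pos": [0.0382,-0.0778,0.0057],"delta_rot": [0.4,0.1974,0],"claw": 5}
    - {"delta_pos": [0.0402,-0.082,0.002],"delta_rot": [0.425,0.21,0],"claw": 5}
    - {"delta_pos": [0.0422,-0.086,-0.0019],"delta_rot": [0.449,0.222,0],"claw": 5}
    - {"delta_pos": [0.0422,-0.086,-0.0019],"delta_rot": [0.449,0.222,0],"claw": 5}
    - {"delta_pos": [0.0422,-0.086,-0.0019],"delta_rot": [0.449,0.222,0],"claw": 5}

```text
time: 5.23
eef_pos: [0.6164, -0.1254, 0.157]
tcp_rot: [0.488, 0.784, -0.203, 0.325]
contact_force: [-1.6, -0.5, -1.0]
opening: 0.145
```

```bash
python3 - <<'E'
from h import *
s=ctrl.get_state();print(s['time'],s['eef_pos'].round(4),s['qpos'].round(2),s['opening'],s['contact_force'].round(1))
arc([45],.068);arc([45],.15)
E
```

```text
5.2333 [ 0.6164 -0.1254  0.157 ] [-0.51  0.57  1.51  0.42  1.74 -1.04] 0.14497791754769968 [-1.6 -0.5 -1. ]
45 ([-0.0002, 0.0003, 0.0011], [0.0005, -0.0005, 0.0003])
45 ([0.0255, -0.0517, 0.0591], [0.0005, -0.0005, 0.0003])
```

>>> play_rows:
  targets:
    - {"delta_pos": [0,0,0],"delta_rot": [0,0,0],"claw": 45}
    - {"delta_pos": [0,0,0],"delta_rot": [0,0,0],"claw": 45}
    - {"delta_pos": [0,0,0],"delta_rot": [0,0,0],"claw": 45}
    - {"delta_pos": [0,0,0],"delta_rot": [0,0,0],"claw": 45}
    - {"delta_pos": [0,0,0],"delta_rot": [0,0,0],"claw": 45}
    - {"delta_pos": [0.0125,-0.026,0.029],"delta_rot": [0,0,0],"claw": 45}
    - {"delta_pos": [0.0255,-0.052,0.059],"delta_rot": [0,0,0],"claw": 45}
    - {"delta_pos": [0.0255,-0.052,0.059],"delta_rot": [0,0,0],"claw": 45}
    - {"delta_pos": [0.0255,-0.052,0.059],"delta_rot": [0,0,0],"claw": 45}
    - {"delta_pos": [0.0255,-0.052,0.059],"delta_rot": [0,0,0],"claw": 45}
    - {"delta_pos": [0.0255,-0.052,0.059],"delta_rot": [0,0,0],"claw": 45}
    - {"delta_pos": [0.0255,-0.052,0.059],"delta_rot": [0,0,0],"claw": 45}
    - {"delta_pos": [0.0255,-0.052,0.059],"delta_rot": [0,0,0],"claw": 45}
    - {"delta_pos": [0.0255,-0.052,0.059],"delta_rot": [0,0,0],"claw": 45}
    - {"delta_pos": [0.0255,-0.052,0.059],"delta_rot": [0,0,0],"claw": 45}
    - {"delta_pos": [0.0255,-0.052,0.059],"delta_rot": [0,0,0],"claw": 45}
    - {"delta_pos": [0.0255,-0.052,0.059],"delta_rot": [0,0,0],"claw": 45}
    - {"delta_pos": [0.0255,-0.052,0.059],"delta_rot": [0,0,0],"claw": 45}
    - {"delta_pos": [0.0255,-0.052,0.059],"delta_rot": [0,0,0],"claw": 45}
    - {"delta_pos": [0.0255,-0.052,0.059],"delta_rot": [0,0,0],"claw": 45}

```text
time: 6.9
eef_pos: [0.6419, -0.1774, 0.216]
tcp_rot: [0.488, 0.784, -0.203, 0.325]
contact_force: [-0.1, -1.4, 0.3]
opening: 0.526
```

```bash
cat >> h.py <<'E'
def polar(n,name=None,off=.0065,rs=np.linspace(.045,.071,14)):
    # darkness along each wheel angle, sampled on the face plane; returns best angle
    im=cv2.cvtColor(ctrl.read_camera(n),cv2.COLOR_BGR2GRAY).astype(np.float32);th=np.arange(-180,180,1.)
    P=np.array([c+off*a+r*(np.cos(np.radians(f))*z-np.sin(np.radians(f))*t) for f in th for r in rs])
    uv=proj(n,P).astype(np.float32);v=cv2.remap(im,uv[:,0].reshape(len(th),-1),uv[:,1].reshape(len(th),-1),cv2.INTER_LINEAR)
    return th,v.mean(1),v
def line(n="scene"):
    th,m,v=polar(n);d=(v<70).mean(1);idx=np.where(d>.35)[0]
    print("dark angles",[(int(th[i]),round(float(d[i]),2)) for i in idx])
def shot(name):
    cv2.imwrite(f"pics/{name}.png",cv2.resize(ctrl.read_camera("scene")[140:300,180:370],None,fx=3,fy=3,interpolation=cv2.INTER_CUBIC))
E
python3 - <<'E'
from h import *
line();line();shot("s2");print(ctrl.get_state()['time'])
E
```

```text
dark angles [(-180, 0.43), (-179, 0.43), (-178, 0.43), (-177, 0.43), (-176, 0.36), (-168, 0.36), (-167, 0.43), (-166, 0.36), (-165, 0.43), (-164, 0.43), (-163, 0.43), (-162, 0.43), (-161, 0.43), (-160, 0.43), (-159, 0.5), (-158, 0.5), (-157, 0.57), (-156, 0.57), (-155, 0.43), (117, 0.64), (118, 1.0), (119, 1.0), (120, 1.0), (121, 1.0), (122, 1.0), (123, 1.0), (124, 1.0), (125, 0.71), (174, 0.43), (175, 0.64), (176, 0.71), (177, 0.71), (178, 0.64), (179, 0.5)]
dark angles [(-180, 0.43), (-179, 0.43), (-178, 0.43), (-177, 0.43), (-176, 0.36), (-168, 0.43), (-167, 0.43), (-166, 0.43), (-165, 0.43), (-164, 0.43), (-163, 0.43), (-162, 0.43), (-161, 0.43), (-160, 0.43), (-159, 0.5), (-158, 0.57), (-157, 0.57), (-156, 0.57), (-155, 0.5), (116, 0.5), (117, 1.0), (118, 1.0), (119, 1.0), (120, 1.0), (121, 1.0), (122, 1.0), (123, 1.0), (124, 0.86), (174, 0.5), (175, 0.64), (176, 0.64), (177, 0.71), (178, 0.71), (179, 0.5)]
7.05
```

View pics/s2.png

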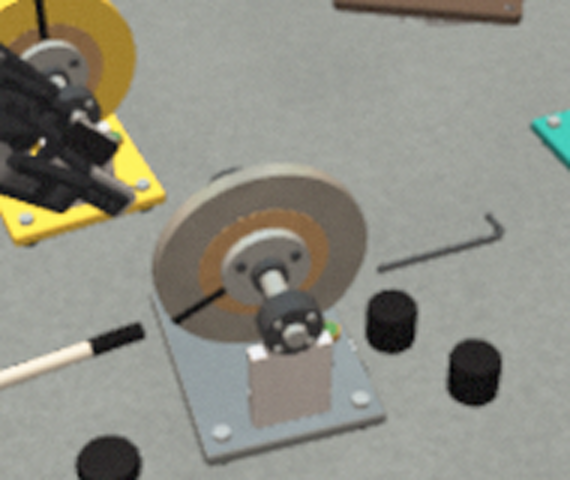

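The line (crop 200,305) is at ~120° and still creeping back; wait it out.

>>> play_rows:
  targets:
    - {"delta_pos": [0,0,0],"delta_rot": [0,0,0],"claw": 45}
    - {"delta_pos": [0,0,0],"delta_rot": [0,0,0],"claw": 45}
    - {"delta_pos": [0,0,0],"delta_rot": [0,0,0],"claw": 45}
    - {"delta_pos": [0,0,0],"delta_rot": [0,0,0],"claw": 45}
    - {"delta_pos": [0,0,0],"delta_rot": [0,0,0],"claw": 45}
    - {"delta_pos": [0,0,0],"delta_rot": [0,0,0],"claw": 45}
    - {"delta_pos": [0,0,0],"delta_rot": [0,0,0],"claw": 45}
    - {"delta_pos": [0,0,0],"delta_rot": [0,0,0],"claw": 45}
    - {"delta_pos": [0,0,0],"delta_rot": [0,0,0],"claw": 45}
    - {"delta_pos": [0,0,0],"delta_rot": [0,0,0],"claw": 45}
    - {"delta_pos": [0,0,0],"delta_rot": [0,0,0],"claw": 45}
    - {"delta_pos": [0,0,0],"delta_rot": [0,0,0],"claw": 45}
    - {"delta_pos": [0,0,0],"delta_rot": [0,0,0],"claw": 45}
    - {"delta_pos": [0,0,0],"delta_rot": [0,0,0],"claw": 45}
    - {"delta_pos": [0,0,0],"delta_rot": [0,0,0],"claw": 45}
    - {"delta_pos": [0,0,0],"delta_rot": [0,0,0],"claw": 45}
    - {"delta_pos": [0,0,0],"delta_rot": [0,0,0],"claw": 45}
    - {"delta_pos": [0,0,0],"delta_rot": [0,0,0],"claw": 45}

```text
time: 8.55
eef_pos: [0.6419, -0.1774, 0.216]
tcp_rot: [0.488, 0.784, -0.203, 0.325]
contact_force: [-0.6, 0.9, -0.4]
opening: 0.523
```

```bash
sed -i 's/idx=np.where(d>.35)\[0\]/idx=np.where((d>.8)\&(abs(th)<172))[0]/' h.py; python3 - <<'E'
from h import *
line();line();print(ctrl.get_state()['time'])
arc([45],.068)
E
```

```text
dark angles [(114, 1.0), (115, 1.0), (116, 1.0), (117, 1.0), (118, 1.0), (119, 1.0), (120, 1.0), (121, 0.86)]
dark angles [(114, 1.0), (115, 1.0), (116, 1.0), (117, 1.0), (118, 1.0), (119, 1.0), (120, 1.0), (121, 0.86)]
8.65
45 ([-0.0257, 0.0523, -0.0579], [0.0005, -0.0005, 0.0004])
```

>>> play_rows:
  targets:
    - {"delta_pos": [-0.013,0.026,-0.029],"delta_rot": [0,0,0],"claw": 45}
    - {"delta_pos": [-0.0255,0.0522,-0.058],"delta_rot": [0,0,0],"claw": 45}
    - {"delta_pos": [-0.0255,0.0522,-0.058],"delta_rot": [0,0,0],"claw": 45}
    - {"delta_pos": [-0.0255,0.0522,-0.058],"delta_rot": [0,0,0],"claw": 45}
    - {"delta_pos": [-0.0255,0.0522,-0.058],"delta_rot": [0,0,0],"claw": 5}
    - {"delta_pos": [-0.0255,0.0522,-0.058],"delta_rot": [0,0,0],"claw": 5}
    - {"delta_pos": [-0.0255,0.0522,-0.058],"delta_rot": [0,0,0],"claw": 5}
    - {"delta_pos": [-0.0255,0.0522,-0.058],"delta_rot": [0,0,0],"claw": 5}
    - {"delta_pos": [-0.0255,0.0522,-0.058],"delta_rot": [0,0,0],"claw": 5}
    - {"delta_pos": [-0.0255,0.0522,-0.058],"delta_rot": [0,0,0],"claw": 5}

```text
time: 9.48
eef_pos: [0.6173, -0.1273, 0.1602]
tcp_rot: [0.488, 0.783, -0.204, 0.326]
contact_force: [-0.7, -5.3, 5.7]
opening: 0.144
```

```bash
python3 - <<'E'
from h import *
s=ctrl.get_state();print(s['time'],s['eef_pos'].round(4),s['opening'],s['contact_force'].round(1));line()
arc(range(45,-46,-10),.068)
E
```

```text
9.4833 [ 0.6173 -0.1273  0.1602] 0.14442578564913983 [-0.7 -5.3  5.7]
dark angles [(44, 0.86), (45, 0.93), (46, 0.93), (47, 0.93), (48, 0.93), (49, 0.93), (50, 0.93), (51, 0.93), (52, 0.93), (53, 0.93), (54, 0.93), (55, 0.93), (56, 0.93), (57, 0.93), (114, 1.0), (115, 1.0), (116, 1.0), (117, 1.0), (118, 1.0), (119, 1.0), (120, 1.0), (121, 0.86)]
45 ([-0.0011, 0.0021, -0.0021], [0.0013, 0.0005, 0.0006])
35 ([-0.0051, 0.0103, 0.0055], [-0.0486, -0.024, 0.0006])
25 ([-0.0096, 0.0195, 0.0114], [-0.0984, -0.0485, 0.0006])
15 ([-0.0146, 0.0295, 0.0155], [-0.1483, -0.073, 0.0006])
5 ([-0.0197, 0.0399, 0.0175], [-0.1981, -0.0975, 0.0006])
-5 ([-0.025, 0.0506, 0.0175], [-0.248, -0.1221, 0.0006])
-15 ([-0.0301, 0.061, 0.0155], [-0.2978, -0.1466, 0.0006])
-25 ([-0.0351, 0.071, 0.0114], [-0.3477, -0.1711, 0.0006])
-35 ([-0.0396, 0.0802, 0.0055], [-0.3975, -0.1956, 0.0005])
-45 ([-0.0436, 0.0884, -0.0021], [-0.4474, -0.2201, 0.0005])
```

>>> play_rows:
  targets:
    - {"delta_pos": [-0.003,0.006,0.003],"delta_rot": [-0.0236,-0.0118,0],"claw": 5}
    - {"delta_pos": [-0.0051,0.0103,0.006],"delta_rot": [-0.0486,-0.024,0],"claw": 5}
    - {"delta_pos": [-0.0073,0.0148,0.009],"delta_rot": [-0.0735,-0.036,0],"claw": 5}
    - {"delta_pos": [-0.0096,0.0195,0.0117],"delta_rot": [-0.0984,-0.0485,0],"claw": 5}
    - {"delta_pos": [-0.012,0.0244,0.014],"delta_rot": [-0.1233,-0.061,0],"claw": 5}
    - {"delta_pos": [-0.0146,0.0295,0.0158],"delta_rot": [-0.1483,-0.073,0],"claw": 5}
    - {"delta_pos": [-0.0171,0.0347,0.017],"delta_rot": [-0.1732,-0.0853,0],"claw": 5}
    - {"delta_pos": [-0.0197,0.0399,0.0178],"delta_rot": [-0.1981,-0.0975,0],"claw": 5}
    - {"delta_pos": [-0.0223,0.0452,0.018],"delta_rot": [-0.223,-0.11,0],"claw": 5}
    - {"delta_pos": [-0.025,0.0506,0.0178],"delta_rot": [-0.248,-0.1221,0],"claw": 5}
    - {"delta_pos": [-0.0275,0.0558,0.017],"delta_rot": [-0.273,-0.1344,0],"claw": 5}
    - {"delta_pos": [-0.0301,0.061,0.0157],"delta_rot": [-0.2978,-0.1466,0],"claw": 5}
    - {"delta_pos": [-0.0326,0.066,0.0138],"delta_rot": [-0.3228,-0.159,0],"claw": 5}
    - {"delta_pos": [-0.0351,0.071,0.0115],"delta_rot": [-0.3477,-0.1711,0],"claw": 5}
    - {"delta_pos": [-0.0373,0.0756,0.0087],"delta_rot": [-0.3726,-0.1834,0],"claw": 5}
    - {"delta_pos": [-0.0396,0.0802,0.0056],"delta_rot": [-0.3975,-0.1956,0],"claw": 5}
    - {"delta_pos": [-0.0416,0.0843,0.002],"delta_rot": [-0.4225,-0.208,0],"claw": 5}
    - {"delta_pos": [-0.0436,0.0884,-0.002],"delta_rot": [-0.4474,-0.22,0],"claw": 5}
    - {"delta_pos": [-0.0436,0.0884,-0.002],"delta_rot": [-0.4474,-0.22,0],"claw": 5}
    - {"delta_pos": [-0.0436,0.0884,-0.002],"delta_rot": [-0.4474,-0.22,0],"claw": 5}

```text
time: 11.2
eef_pos: [0.5728, -0.0365, 0.1601]
tcp_rot: [0.203, 0.324, -0.489, 0.784]
contact_force: [-16.1, 13.3, 16.7]
opening: 0.145
```

>>> play_rows:
  targets:
    - {"delta_pos": [0,0,0],"delta_rot": [0,0,0],"claw": 45}
    - {"delta_pos": [0,0,0],"delta_rot": [0,0,0],"claw": 45}
    - {"delta_pos": [0,0,0],"delta_rot": [0,0,0],"claw": 45}
    - {"delta_pos": [0,0,0],"delta_rot": [0,0,0],"claw": 45}
    - {"delta_pos": [0,0,0],"delta_rot": [0,0,0],"claw": 45}
    - {"delta_pos": [-0.0125,0.026,0.029],"delta_rot": [0,0,0],"claw": 45}
    - {"delta_pos": [-0.0255,0.052,0.059],"delta_rot": [0,0,0],"claw": 45}
    - {"delta_pos": [-0.0255,0.052,0.059],"delta_rot": [0,0,0],"claw": 45}
    - {"delta_pos": [-0.0255,0.052,0.059],"delta_rot": [0,0,0],"claw": 45}
    - {"delta_pos": [-0.0255,0.052,0.059],"delta_rot": [0,0,0],"claw": 45}
    - {"delta_pos": [-0.0255,0.052,0.059],"delta_rot": [0,0,0],"claw": 45}
    - {"delta_pos": [-0.0255,0.052,0.059],"delta_rot": [0,0,0],"claw": 45}
    - {"delta_pos": [-0.0255,0.052,0.059],"delta_rot": [0,0,0],"claw": 45}
    - {"delta_pos": [-0.0255,0.052,0.059],"delta_rot": [0,0,0],"claw": 45}
    - {"delta_pos": [-0.0255,0.052,0.059],"delta_rot": [0,0,0],"claw": 45}
    - {"delta_pos": [-0.0255,0.052,0.059],"delta_rot": [0,0,0],"claw": 45}
    - {"delta_pos": [-0.0255,0.052,0.059],"delta_rot": [0,0,0],"claw": 45}
    - {"delta_pos": [-0.0255,0.052,0.059],"delta_rot": [0,0,0],"claw": 45}
    - {"delta_pos": [-0.0255,0.052,0.059],"delta_rot": [0,0,0],"claw": 45}
    - {"delta_pos": [-0.0255,0.052,0.059],"delta_rot": [0,0,0],"claw": 45}

```text
time: 12.87
eef_pos: [0.5473, 0.0156, 0.2191]
tcp_rot: [0.203, 0.324, -0.489, 0.784]
contact_force: [0.1, 0.9, -1.2]
opening: 0.525
```

```bash
python3 - <<'E'
from h import *
line();print(ctrl.get_state()['time'],ctrl.get_state()['eef_pos'])
E
```

```text
dark angles [(47, 1.0), (48, 1.0), (49, 1.0), (50, 1.0), (51, 1.0), (52, 1.0), (53, 1.0), (54, 0.86)]
12.9167 [0.54725112 0.01559398 0.21908038]
```

>>> play_rows:
  targets:
    - {"delta_pos": [0,0,0],"delta_rot": [0,0,0],"claw": 45}
    - {"delta_pos": [0,0,0],"delta_rot": [0,0,0],"claw": 45}
    - {"delta_pos": [0,0,0],"delta_rot": [0,0,0],"claw": 45}
    - {"delta_pos": [0,0,0],"delta_rot": [0,0,0],"claw": 45}
    - {"delta_pos": [0,0,0],"delta_rot": [0,0,0],"claw": 45}
    - {"delta_pos": [0,0,0],"delta_rot": [0,0,0],"claw": 45}
    - {"delta_pos": [0,0,0],"delta_rot": [0,0,0],"claw": 45}
    - {"delta_pos": [0,0,0],"delta_rot": [0,0,0],"claw": 45}
    - {"delta_pos": [0,0,0],"delta_rot": [0,0,0],"claw": 45}
    - {"delta_pos": [0,0,0],"delta_rot": [0,0,0],"claw": 45}
    - {"delta_pos": [0,0,0],"delta_rot": [0,0,0],"claw": 45}
    - {"delta_pos": [0,0,0],"delta_rot": [0,0,0],"claw": 45}
    - {"delta_pos": [0,0,0],"delta_rot": [0,0,0],"claw": 45}
    - {"delta_pos": [0,0,0],"delta_rot": [0,0,0],"claw": 45}
    - {"delta_pos": [0,0,0],"delta_rot": [0,0,0],"claw": 45}
    - {"delta_pos": [0,0,0],"delta_rot": [0,0,0],"claw": 45}
    - {"delta_pos": [0,0,0],"delta_rot": [0,0,0],"claw": 45}
    - {"delta_pos": [0,0,0],"delta_rot": [0,0,0],"claw": 45}

```text
time: 14.42
eef_pos: [0.5473, 0.0156, 0.2191]
tcp_rot: [0.203, 0.324, -0.489, 0.784]
contact_force: [-0.1, 0.0, -0.1]
opening: 0.527
```

```bash
python3 - <<'E'
from h import *
line();line();shot("s3");print(ctrl.get_state()['time'],ctrl.get_state()['eef_pos'])
E
```

```text
dark angles [(47, 0.93), (48, 1.0), (49, 1.0), (50, 1.0), (51, 1.0), (52, 1.0), (53, 1.0)]
dark angles [(47, 1.0), (48, 1.0), (49, 1.0), (50, 1.0), (51, 1.0), (52, 1.0), (53, 1.0)]
14.5667 [0.54726215 0.01558238 0.21908198]
```

View pics/s3.png

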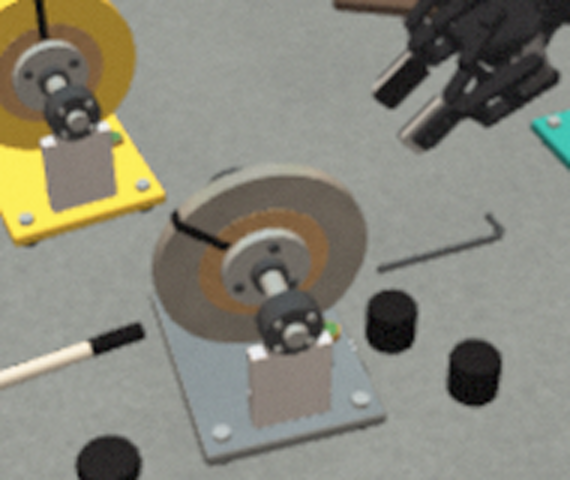

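The line now rests at 50° (crop 205,230), and on the other side it rested at 117.5°. So heavy side down is at line ≈ 83.8°, with a stop offset of ~34°, inside 18–36°. Next: regrip at −34° and turn +34°.

```bash
python3 - <<'E'
from h import *
arc([-34],.13);arc([-34],.070)
E
```

```text
-34 ([0.0156, -0.0324, -0.0013], [0.0548, 0.0273, 0.0009])
-34 ([0.0304, -0.0625, -0.051], [0.0548, 0.0273, 0.0009])
```

>>> play_rows:
  targets:
    - {"delta_pos": [0.0156,-0.0324,-0.0013],"delta_rot": [0.055,0.027,0.001],"claw": 45}
    - {"delta_pos": [0.0156,-0.0324,-0.0013],"delta_rot": [0.055,0.027,0.001],"claw": 45}
    - {"delta_pos": [0.0156,-0.0324,-0.0013],"delta_rot": [0.055,0.027,0.001],"claw": 45}
    - {"delta_pos": [0.023,-0.0475,-0.026],"delta_rot": [0.055,0.027,0.001],"claw": 45}
    - {"delta_pos": [0.0304,-0.0625,-0.051],"delta_rot": [0.055,0.027,0.001],"claw": 45}
    - {"delta_pos": [0.0304,-0.0625,-0.051],"delta_rot": [0.055,0.027,0.001],"claw": 45}
    - {"delta_pos": [0.0304,-0.0625,-0.051],"delta_rot": [0.055,0.027,0.001],"claw": 5}
    - {"delta_pos": [0.0304,-0.0625,-0.051],"delta_rot": [0.055,0.027,0.001],"claw": 5}
    - {"delta_pos": [0.0304,-0.0625,-0.051],"delta_rot": [0.055,0.027,0.001],"claw": 5}
    - {"delta_pos": [0.0304,-0.0625,-0.051],"delta_rot": [0.055,0.027,0.001],"claw": 5}
    - {"delta_pos": [0.0304,-0.0625,-0.051],"delta_rot": [0.055,0.027,0.001],"claw": 5}
    - {"delta_pos": [0.0304,-0.0625,-0.051],"delta_rot": [0.055,0.027,0.001],"claw": 5}
    - {"delta_pos": [0.0304,-0.0625,-0.051],"delta_rot": [0.055,0.027,0.001],"claw": 5}

```text
time: 15.65
eef_pos: [0.5776, -0.0464, 0.1694]
tcp_rot: [0.248, 0.398, -0.466, 0.75]
contact_force: [-5.8, 2.5, 5.3]
opening: 0.151
```

```bash
python3 - <<'E'
from h import *
s=ctrl.get_state();print(s['time'],s['eef_pos'].round(4),s['opening'],s['contact_force'].round(1));line()
arc([-34,-28,-20,-12,-5,0],.070)
E
```

```text
15.65 [ 0.5776 -0.0464  0.1694] 0.1508783165653869 [-5.8  2.5  5.3]
dark angles [(-48, 0.86), (-47, 0.93), (-46, 0.93), (-45, 0.93), (-44, 0.93), (-43, 0.93), (-42, 0.93), (-41, 0.93), (-40, 0.93), (-39, 0.93), (-38, 0.93), (-37, 0.93), (-36, 0.93), (-35, 0.93), (-34, 0.93), (-33, 0.93), (-32, 0.86), (47, 0.93), (48, 1.0), (49, 1.0), (50, 1.0), (51, 1.0), (52, 1.0), (53, 1.0)]
-34 ([0.0001, -0.0005, -0.0013], [-0.0, 0.0005, 0.0001])
-28 ([0.0029, -0.0061, 0.0024], [0.0299, 0.0153, 0.0001])
-20 ([0.0068, -0.0141, 0.0064], [0.0697, 0.0349, 0.0001])
-12 ([0.011, -0.0225, 0.0091], [0.1096, 0.0546, 0.0001])
-5 ([0.0147, -0.0301, 0.0104], [0.1445, 0.0717, 0.0002])
0 ([0.0174, -0.0356, 0.0106], [0.1694, 0.084, 0.0002])
```

>>> play_rows:
  targets:
    - {"delta_pos": [0.0014,-0.003,0.0015],"delta_rot": [0.015,0.0077,0],"claw": 5}
    - {"delta_pos": [0.0029,-0.0061,0.003],"delta_rot": [0.03,0.0153,0],"claw": 5}
    - {"delta_pos": [0.0048,-0.01,0.005],"delta_rot": [0.05,0.025,0],"claw": 5}
    - {"delta_pos": [0.0068,-0.0141,0.0067],"delta_rot": [0.07,0.035,0],"claw": 5}
    - {"delta_pos": [0.0089,-0.0183,0.008],"delta_rot": [0.09,0.045,0],"claw": 5}
    - {"delta_pos": [0.011,-0.0225,0.0092],"delta_rot": [0.11,0.0546,0],"claw": 5}
    - {"delta_pos": [0.0128,-0.0263,0.01],"delta_rot": [0.127,0.063,0],"claw": 5}
    - {"delta_pos": [0.0147,-0.0301,0.0105],"delta_rot": [0.1445,0.0717,0],"claw": 5}
    - {"delta_pos": [0.016,-0.033,0.0107],"delta_rot": [0.157,0.078,0],"claw": 5}
    - {"delta_pos": [0.0174,-0.0356,0.0107],"delta_rot": [0.1694,0.084,0],"claw": 5}
    - {"delta_pos": [0.0174,-0.0356,0.0107],"delta_rot": [0.1694,0.084,0],"claw": 5}
    - {"delta_pos": [0.0174,-0.0356,0.0107],"delta_rot": [0.1694,0.084,0],"claw": 5}
    - {"delta_pos": [0.0174,-0.0356,0.0107],"delta_rot": [0.1694,0.084,0],"claw": 5}
    - {"delta_pos": [0.0174,-0.0356,0.0107],"delta_rot": [0.1694,0.084,0],"claw": 5}

```text
time: 16.87
eef_pos: [0.5951, -0.082, 0.1809]
tcp_rot: [0.373, 0.6, -0.374, 0.601]
contact_force: [-4.1, -0.4, 5.2]
opening: 0.146
```

```bash
python3 - <<'E'
from h import *
line();line();shot("s4");s=ctrl.get_state();print(s['time'],s['eef_pos'],s['contact_force'],s['opening'],s['dq'].round(4));arc([0],.07)
E
```

```text
dark angles [(-8, 1.0), (-7, 1.0), (-6, 1.0), (-5, 1.0), (-4, 1.0), (-3, 1.0), (-2, 1.0), (-1, 1.0), (0, 1.0), (1, 1.0), (2, 1.0), (3, 1.0), (4, 1.0), (5, 1.0), (81, 1.0), (82, 1.0), (83, 1.0), (84, 1.0), (85, 1.0), (86, 1.0), (87, 1.0), (88, 0.86)]
dark angles [(-8, 1.0), (-7, 1.0), (-6, 1.0), (-5, 1.0), (-4, 1.0), (-3, 1.0), (-2, 1.0), (-1, 1.0), (0, 1.0), (1, 1.0), (2, 1.0), (3, 1.0), (4, 1.0), (5, 1.0), (81, 1.0), (82, 1.0), (83, 1.0), (84, 1.0), (85, 1.0), (86, 1.0), (87, 1.0)]
17.0167 [ 0.59504567 -0.08195831  0.18092604] [-3.32713331 -0.01184563  5.42761096] 0.1462102050723937 [-0.0017 -0.0012 -0.0005  0.0002  0.0015  0.0007]
0 ([-0.0, -0.0, -0.0009], [0.0007, 0.0003, -0.0001])
```

View pics/s4.png

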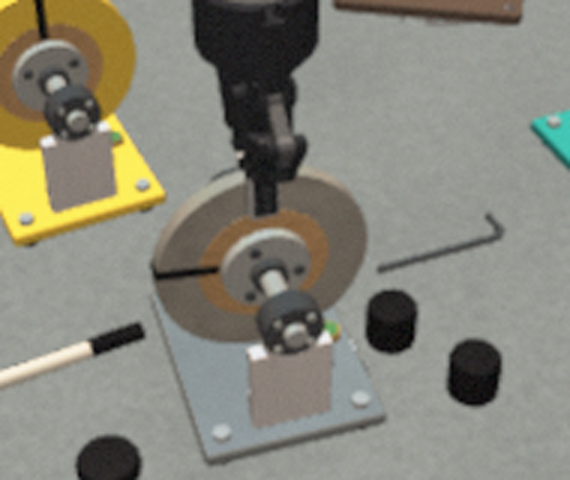

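```bash
python3 -c "
from plant import ctrl
print(ctrl.sign_off())"
```

```text
the job is handed in; nothing more can be done
None
```

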